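# Seat the joint guide and zero its hold-down screw

### The arm

A 7-joint arm with a two-finger parallel gripper is mounted at the origin on the work surface. World frame = base frame: x ahead of the robot, y to its left, z up, the work surface at z = 0. Lengths are in m, angles in rad, forces in N, time in s.
With the tool pointing down it reaches from about 0.4 to 0.925 m from the base axis. Payload 4.1 kg.
Tool frame: the origin (TCP) lies midway between the tips of the shut fingers; the grasp point (between the pads) lies 19 mm behind it; z points along the fingers, y is the line along which they close (so a half turn about z gives the same grasp; the last joint's range is limited). The gripper opens to 85 mm and grips with 20 to 120 N. Pads are 22 mm wide; open, the fingers measure 114 mm over their backs; the gripper's body (76 mm by 85 mm) begins 54 mm behind the grasp point. The pads swing forward as they close: fully open they stand 13 mm farther back than shut.
Start: joints at [1.238, 0.398, 0.045, 1.537, -0.019, 1.207, -0.051], TCP at [0.151, -0.632, 0.231] pointing down, gripper open.
Joint ranges: [-2.82, 2.82], [-0.49, 2.23], [-1.37, 1.46], [0, 2.46], [-1.36, 4.5], [0.23, 2], [-2.94, 2.94]. Speed limits (rad/s): [2.57, 2.57, 3.14, 3.14, 3.14, 3.14, 3.14].

### API

Orientations are given as [roll, pitch, yaw] about the fixed x, y, z axes, in that order (R = Rz(yaw) Ry(pitch) Rx(roll)).
In Python, from plant import * gives the robot as it stands.
- The arm moves only by the shell command python3 -m inch 'ROWS' [FORCE]. ROWS is a JSON object of lists of equal length, an entry for each row: "dp": the shift along the tool's x, y, z normalised to -1 to 1, where 1 is 200 mm, a list of three; "turn": the turn, a rotation vector about the tool's x, y, z normalised to -1 to 1, where 1 is pi/2 rad, a list of three; "claw": the finger opening in mm, from 0 to 85.4. In form: {"dp": [[x, y, z], ...], "turn": [[wx, wy, wz], ...], "claw": [claw, ...]}. A call has 1 to 5 rows; each row is the pose to reach, as a shift and turn from the pose commanded when the call began, along the tool's axes at that moment; what a row does not reach only later rows make up. A row lasts 1/8 s, in which the tool goes at most 62.5 mm and 10.7 degrees, less where a joint would pass 70% of its speed; a pose out of reach is approached as far as the arm can. A call with a number of a shift or a turn outside -1 to 1 is refused whole. A call with a gripper value outside its range is refused whole. The fingers move at their own pace and stop on an object; FORCE is the grip in N (left out, the last holds). Time passes only in rows, so rows that repeat a pose let the fingers close. It gives the time, the measured TCP pose, the force, the opening and the grip force at its end, in the units of the state.
- sense(): the state, without advancing time (a new reading comes with each control period).
- grab_frame(name): name is "side" or "top"; returns a dict with "color" (480x640x3 uint8, red, green, blue), "intrinsics" (3x3 intrinsics, pixels), "k1" (the pictures are not rectified: a ray, as slopes to the right and down, at radius r is drawn at 1 + k1 r^2 times it, then the intrinsics apply), "rvec" (rotation vector, rad) and "tvec" (3), from world to camera coordinates, as OpenCV has them. Camera axes: x right, y down, z forward; pixel columns grow to the right and rows downward; lengths in m; the calibration is good to about 2 mm. A picture is of the moment at which its call begins. There is no depth.
- hand_in(): hands the job in; it is judged then, once.
The state is a dict: "clock": time; "q": joint angles; "joint_vel": joint speeds; "effort": joint torques, N m; "position": TCP position; "orientation": TCP orientation; "contact_force": force on the tool from outside, world axes, zero at the start; "wrist_torque": the same for the moment, N m; "gripper_width": finger opening in m; "grasp_force": force on a finger pad.
Only numpy, scipy, OpenCV 4.12 (cv2) and the standard library are available. Lean on these libraries where they do the work, as an engineer would, in place of code of your own. Each camera call takes 0.05 s, during which the arm holds its last target. There are 200 camera calls.

### The job

Pick up the joint guide and press it down flush into the pocket of the veneer splicer's table, with its yellow-painted end towards the infeed end, away from the feed head. Then turn its thumbscrew clockwise until the hold-down shoe seats and the screw stops, back it off a quarter turn, and finish still gripping the thumbscrew there, so that it cannot creep while I nip up the lock nut. Leave the red start button and the tools lying on the bench alone.

Things in the scene. Friction and masses are not known exactly. Their poses are not given: they have to be found in the camera images.
- splicer: bench-top veneer splicer, fixed: steel table 440 (x) x 360 (y) mm, top 58 mm above the bench; origin on the bench under its middle. Column at +x, over-arm 245 mm high (thread cone on it to 335 mm, motor at the column's -y side), dark feed head with rubber roller centred 175 mm from the pocket towards -y (own axes); head and arm 70 mm wide. Its +y end is the infeed end, free of tall parts
- pocket (a point): middle of the floor of the rectangular pocket in the splicer's table, 18 mm below the table top. The pocket is 47 mm along its x and 67 mm along its y, upright walls; its y axis points to the infeed end, away from the feed head. 1.5 mm play all round for the guide's foot
- guide: loose joint guide, about 0.35 kg: aluminium foot 44 (x) x 64 (y) x 18 mm (lowest 6 mm chamfered in by 3 mm), thin fin and brass shoe at heights 18 to 32, dark head block 44 (x) x 36 (y) mm at heights 32 to 58, gripped by its sides; thumbscrew on top up to 90 mm. Origin: middle of the foot's underside; +y is the yellow-painted end. Flush with the table when on the pocket floor
- guide_nose (a point): tip of the fin on the guide's +y (infeed) side, 30 mm from the guide's middle and 20 mm above its underside
- thumbscrew: steel wing thumbscrew on the guide's axis. Origin: on the axis at the top of the head block (58 mm above the guide's underside), z up. Round collar to 7 mm above the origin, then a flat upright wing 34 mm long (own x), 10 mm thick (own y), from 6 to 32 mm above the origin, one end marked red on top; it turns with the screw
- screw_turn (a joint): turn of the thumbscrew in rad, growing clockwise seen from above; the wing lies along the guide's x at 0 and turns by minus this value about the guide's z. Hard stop at 3.2, where the hold-down shoe is seated (2 mm pitch: a quarter turn back opens 0.5 mm, one veneer thickness); other stop at 0. Friction about 0.04 N m, it stays where left
- start_button (a joint): red push button on the side of the splicer's over-arm that faces the infeed end, 214 mm above the bench; 0 is out, 0.006 m fully pressed
- roller: bystander: veneer roller, black rubber cylinder 35 mm across with a wooden handle, 160 mm long along its x; origin on the bench below its middle
- scraper: bystander: stainless scraper plate 150 (x) x 60 (y) x 2 mm; origin at the middle of its underside
- ruler: bystander: clear acrylic ruler 300 (x) x 36 (y) x 4 mm; origin at the middle of its underside
- pin_vise: bystander: nickel-plated pin vise 100 mm long (x), 12 mm across; origin at the middle of its underside

How it is judged:
On the way, in this order (a step that is already met when the one before it is completed fails the run):
1. the guide is flush in the pocket, the right way round (horizontal distance between guide and pocket below 0.004 m and z of guide in the frame of pocket below 0.0018 m and angle between guide's own z axis and vertical below 0.05 rad and y of guide_nose in the frame of pocket above 0.02 m), for 0.2 s.
2. the thumbscrew is turned clockwise to its stop with the guide still home (value of joint screw_turn above 3.14 rad and z of guide in the frame of pocket below 0.0018 m), for 0.1 s.
At the end, for the whole second after the job is handed in: Having been to its stop, the thumbscrew rests a quarter turn back from it (within 17 degrees: 1.33 to 1.93 rad), gripped by the fingers with over 2 N; the guide is flush in its pocket (within 1.8 mm of its floor, 4 mm of its middle, upright within 0.05 rad), yellow end to the infeed end (all of step 1 and value of joint screw_turn between 1.33 and 1.93 rad and velocity of joint screw_turn between -0.1 and 0.1 rad/s and contact force between the fingers and thumbscrew above 2 N); the arm keeps its last pose, push and grip.
It fails at once if the red start button is pressed (value of joint start_button above 0.003 m).
It fails at once if a tool on the bench is disturbed (distance of any of roller, scraper, ruler, pin_vise from where it was at the start of the episode above 0.02 m).
It also fails if it takes over 72 s, if anything falls off the work surface, if the arm or the gripper's body presses on something with over 40 N, if the wrist force passes 120 N, or if a joint passes its speed limit or range.

## Working session

There is one attempt and no reset: what is moved stays moved. The work goes in short steps, Python scripts to look and compute and a shell command to move; the robot and the scene stay as the last step left them, time stands still between calls to the robot, and variables do not carry over. Pictures are saved under pics/ and viewed, at most 10 in all, crops included, and the job is handed in when it is done.

```bash
mkdir -p pics; ls; python3 - <<'E'
from plant import *
import cv2
for n in("side","top"):
    f=grab_frame(n); cv2.imwrite(f"pics/{n}0.png",f["color"][:,:,::-1]); print(n,f["intrinsics"].tolist(),f["k1"],f["rvec"],f["tvec"])
s=sense();print({k:s[k] for k in("clock","position","orientation","gripper_width")})
E
```

```text
pics
side [[586.3100053496082, 0.0, 323.2977614145518], [0.0, 586.3100053496082, 242.57134622958367], [0.0, 0.0, 1.0]] -0.08810514027462354 [ 0.31089756 -2.76220431  1.24376299] [0.52336304 0.10372559 1.60672923]
top [[617.6963805851642, 0.0, 312.223375683431], [0.0, 617.6963805851642, 245.01335881869213], [0.0, 0.0, 1.0]] -0.19458355064278204 [ 2.19176152 -2.20646506  0.04505786] [0.12956258 0.49227089 1.37927794]
{'clock': 0.1, 'position': array([ 0.15045165, -0.631755  ,  0.23036612]), 'orientation': array([-3.13981719e+00,  1.29688238e-04,  2.33893496e-01]), 'gripper_width': 0.08539296277090061}
```

View pics/side0.png

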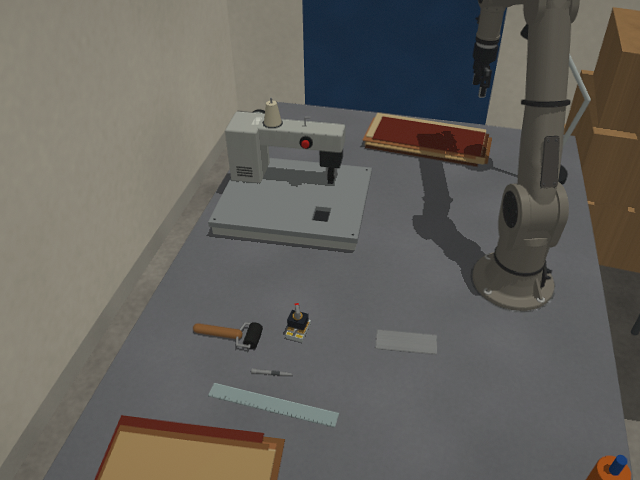

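View pics/top0.png

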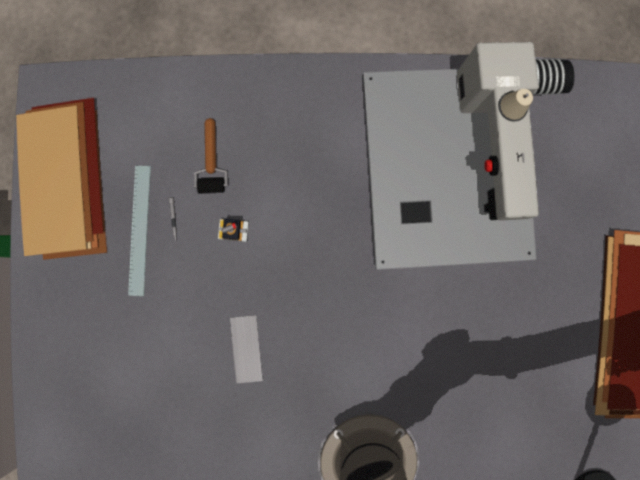

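The side view shows the splicer with its pocket near (322,214) and the guide near (297,322). In the top view the pocket is near (416,212), the guide near (233,229), and the feed head and button are to the right (-y). I'll enlarge crops next.

```bash
python3 - <<'E'
import cv2,numpy as np
s=cv2.imread("pics/side0.png");t=cv2.imread("pics/top0.png")
def c(im,u,v,w=50,h=37,k=8): return cv2.resize(im[v:v+h,u:u+w],(w*k,h*k),interpolation=cv2.INTER_CUBIC)
A=np.vstack([np.hstack([c(s,272,302),c(t,208,211)]),np.hstack([c(s,298,196),c(t,392,194)])])
cv2.imwrite("pics/crop0.png",A);print(A.shape)
E
```

```text
(592, 800, 3)
```

View pics/crop0.png

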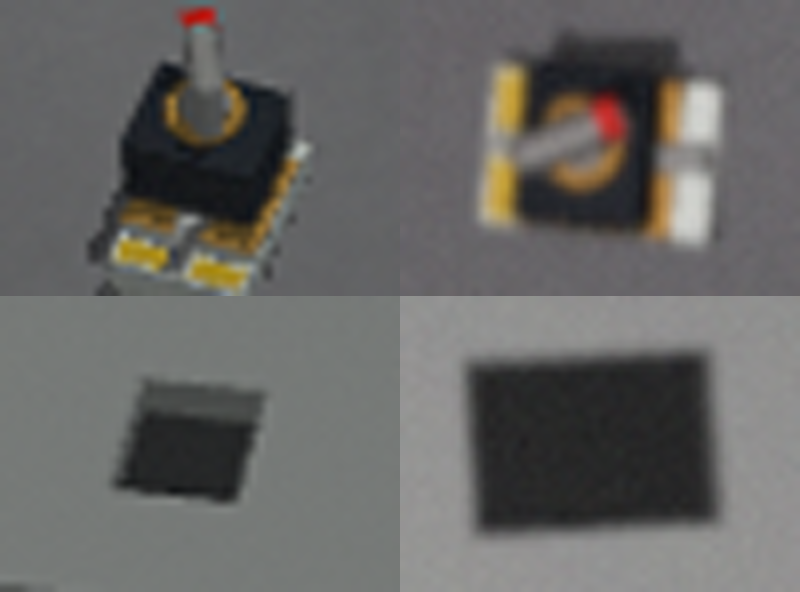

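In the crop the guide's yellow end points to world +y (image left in the top view). The wing's red end points right and up, so screw_turn is about 1.1 rad. The pocket outline is clear in both views, so I'll fit poses to these corners.

```bash
cat > h.py <<'E'
import numpy as np,cv2
from scipy.optimize import least_squares
from plant import *
def proj(f,P):
    return cv2.projectPoints(np.float64(P).reshape(-1,3),f["rvec"],f["tvec"],f["intrinsics"],np.array([f["k1"],0,0,0,0.]))[0][:,0]
def cp(p,o): return (np.float64(p)+.5)/8-.5+np.array(o)   # 8x crop pixel -> image pixel
def fit(obs,x0,free=4):   # obs: list of (frame, model pts, pixels); x,y,z,yaw
    def res(x):
        c,s=np.cos(x[3]),np.sin(x[3]);R=np.array([[c,-s,0],[s,c,0],[0,0,1]])
        return np.concatenate([(proj(f,np.float64(m)@R.T+x[:3])-p).ravel() for f,m,p in obs])
    r=least_squares(res,x0,loss="soft_l1");return r.x,res(r.x).reshape(-1,2)
E
python3 - <<'E'
from h import *
S=grab_frame("side");T=grab_frame("top")
b=lambda sx,sy,z:(sx*.022,sy*.018,z); f=lambda sx,sy,z:(sx*.022,sy*.032,z)
ms=[b(1,1,.058),b(-1,1,.058),b(-1,-1,.058),b(1,-1,.058),b(1,1,.032),b(-1,1,.032),f(-1,1,.018),f(-1,-1,.018)]
ps=cp([(122,138),(265,178),(292,95),(163,62),(122,180),(258,222),(245,290),(312,145)],(272,302))
mt=[b(1,1,.058),b(1,-1,.058),b(-1,-1,.058),b(-1,1,.058),f(1,1,.018),f(-1,1,.018),f(1,-1,.018),f(-1,-1,.018)]
pt=cp([(130,62),(262,68),(250,222),(122,215),(97,62),(82,222),(325,82),(310,246)],(208,211))
x,r=fit([(S,ms,ps),(T,mt,pt)],[.6,.35,0,0]);print("guide",x.round(4),np.degrees(x[3]));print(r.round(1).tolist())
q=lambda sx,sy:(sx*.0235,sy*.0335,0)
mps=[q(1,-1),q(-1,-1),q(-1,1),q(1,1)];pps=cp([(145,84),(265,96),(240,205),(115,192)],(298,196))
mpt=[q(1,1),q(1,-1),q(-1,-1),q(-1,1)];ppt=cp([(68,66),(308,56),(318,226),(78,234)],(392,194))
x,r=fit([(S,mps,pps),(T,mpt,ppt)],[.6,-.05,.058,0]);print("pocket",x.round(4),np.degrees(x[3]));print(r.round(1).tolist())
# wing tips
a=cp([(608,118),(520,155)]-np.array([400,0]),(208,211));print(a)
E
```

```text
guide [ 0.53    0.3037 -0.0009 -0.0941] -5.390100491948257
[[0.5, 0.2], [-0.4, -0.5], [1.1, -0.7], [0.5, -0.7], [1.0, 1.9], [0.7, 1.0], [0.6, 0.4], [0.8, -0.3], [-0.1, -1.2], [-0.3, -0.6], [-0.7, 0.2], [-1.0, -0.3], [0.5, -0.2], [0.5, -0.8], [0.1, -0.3], [0.1, -1.3]]
pocket [ 0.5636 -0.1012  0.0567  0.0446] 2.5541972151991135
[[0.8, -0.2], [1.2, -0.0], [0.4, 0.3], [0.2, 0.1], [-0.2, -0.4], [-0.0, -0.6], [0.1, -0.6], [-0.1, -0.1]]
[[233.5625 225.3125]
 [222.5625 229.9375]]
```

```bash
cat >> h.py <<'E'
from scipy.spatial.transform import Rotation as Ro
def plan(ways,start=None):   # ways: (x,y,z,yaw deg) tool straight down -> dp,turn units for successive calls
    s=sense();p,R=(s["position"],Ro.from_euler("xyz",s["orientation"])) if start is None else (np.array(start[:3]),Ro.from_euler("xyz",[np.pi,0,np.radians(start[3])]))
    for w in ways:
        Q=Ro.from_euler("xyz",[np.pi,0,np.radians(w[3])])
        d=R.inv().apply(np.array(w[:3])-p);t=(R.inv()*Q).as_rotvec()
        print((d/.2).round(4).tolist(),(t/(np.pi/2)).round(4).tolist(),"rows>=",round(max(np.linalg.norm(d)/.0625,np.degrees(np.linalg.norm(t))/10.7),1))
        p,R=np.array(w[:3]),Q
E
python3 - <<'E'
from h import *
plan([(.30,-.53,.39,25),(.48,-.33,.42,45),(.57,-.07,.42,65),(.55,.15,.37,84.6),(.53,.3037,.19,84.6)])
E
```

```text
[0.8451, -0.3236, -0.7964] [-0.0008, -0.0, -0.1289] rows>= 3.9
[1.2383, -0.526, -0.15] [0.0, 0.0, -0.2222] rows>= 4.3
[1.2374, -0.601, -0.0] [-0.0, 0.0, -0.2222] rows>= 4.4
[0.9547, -0.5555, 0.25] [0.0, 0.0, -0.2178] rows>= 3.6
[0.7557, -0.1719, 0.9] [0.0, 0.0, 0.0] rows>= 3.8
```

```bash
python3 - <<'E'
from h import *
plan([(.30,-.53,.39,25),(.44,-.38,.42,40),(.54,-.20,.42,55),(.58,0,.42,70),(.55,.15,.37,84.6),(.53,.3037,.19,84.6)])
E
python3 -m inch '{"dp":[[0.845,-0.324,-0.796],[0.845,-0.324,-0.796],[0.845,-0.324,-0.796],[0.845,-0.324,-0.796]],"turn":[[0,0,-0.13],[0,0,-0.13],[0,0,-0.13],[0,0,-0.13]],"claw":[85,85,85,85]}' 40
```

```text
[0.8451, -0.3236, -0.7964] [-0.0008, -0.0, -0.1289] rows>= 3.9
[0.9514, -0.3839, -0.15] [0.0, 0.0, -0.1667] rows>= 3.3
[0.9615, -0.368, -0.0] [0.0, 0.0, -0.1667] rows>= 3.3
[0.9339, -0.4097, -0.0] [-0.0, 0.0, -0.1667] rows>= 3.3
[0.6535, -0.3975, 0.25] [0.0, 0.0, -0.1622] rows>= 2.6
[0.7557, -0.1719, 0.9] [0.0, 0.0, 0.0] rows>= 3.8
clock: 0.7
position: [0.3017, -0.5288, 0.3922]
orientation: [3.14, -0.001, 0.439]
contact_force: [0.5, -0.2, 0.3]
gripper_width: 0.0851
grasp_force: 0.0
```

```bash
python3 -m inch '{"dp":[[0.951,-0.384,-0.15],[0.951,-0.384,-0.15],[0.951,-0.384,-0.15],[0.951,-0.384,-0.15]],"turn":[[0,0,-0.167],[0,0,-0.167],[0,0,-0.167],[0,0,-0.167]],"claw":[85,85,85,85]}'
python3 -m inch '{"dp":[[0.961,-0.368,0],[0.961,-0.368,0],[0.961,-0.368,0],[0.961,-0.368,0]],"turn":[[0,0,-0.167],[0,0,-0.167],[0,0,-0.167],[0,0,-0.167]],"claw":[85,85,85,85]}'
python3 -m inch '{"dp":[[0.934,-0.41,0],[0.934,-0.41,0],[0.934,-0.41,0],[0.934,-0.41,0]],"turn":[[0,0,-0.167],[0,0,-0.167],[0,0,-0.167],[0,0,-0.167]],"claw":[85,85,85,85]}'
python3 -m inch '{"dp":[[0.654,-0.397,0.25],[0.654,-0.397,0.25],[0.654,-0.397,0.25]],"turn":[[0,0,-0.162],[0,0,-0.162],[0,0,-0.162]],"claw":[85,85,85]}'
python3 -m inch '{"dp":[[0.756,-0.172,0.9],[0.756,-0.172,0.9],[0.756,-0.172,0.9],[0.756,-0.172,0.9],[0.756,-0.172,0.9]],"turn":[[0,0,0],[0,0,0],[0,0,0],[0,0,0],[0,0,0]],"claw":[85,85,85,85,85]}'
python3 - <<'E'
from h import *
plan([(.53,.3037,.13,84.6),(.53,.3037,.024,84.6)])
print(sense()["orientation"],sense()["q"].round(2))
for n in("side","top"): cv2.imwrite(f"pics/{n}1.png",grab_frame(n)["color"][:,:,::-1])
s=cv2.imread("pics/side1.png");t=cv2.imread("pics/top1.png")
c=lambda im,u,v:cv2.resize(im[v:v+100,u:u+100],(400,400),interpolation=cv2.INTER_CUBIC)
cv2.imwrite("pics/c1.png",np.hstack([c(s,247,240),c(t,185,180)]))
E
```

```text
clock: 1.2
position: [0.4433, -0.3754, 0.4213]
orientation: [3.141, -0.002, 0.708]
contact_force: [-0.5, -1.2, -0.2]
gripper_width: 0.0849
grasp_force: 0.0
clock: 1.7
position: [0.5407, -0.1953, 0.4203]
orientation: [-3.141, -0.001, 0.969]
contact_force: [0.1, -0.5, 0.8]
gripper_width: 0.0852
grasp_force: 0.0
clock: 2.2
position: [0.5785, 0.0043, 0.4204]
orientation: [-3.141, -0.001, 1.231]
contact_force: [0.7, 0.3, 0.4]
gripper_width: 0.0849
grasp_force: 0.0
clock: 2.58
position: [0.5474, 0.1512, 0.3694]
orientation: [-3.14, 0.001, 1.48]
contact_force: [0.3, 0.6, 0.2]
gripper_width: 0.0847
grasp_force: 0.0
clock: 3.2
position: [0.5257, 0.3036, 0.1866]
orientation: [-3.135, 0.004, 1.482]
contact_force: [0.4, -0.0, -0.7]
gripper_width: 0.0847
grasp_force: 0.0
[0.0037, 0.0229, 0.2828] [-0.0039, 0.0024, 0.0034] rows>= 0.9
[0.0, -0.0, 0.53] [0.0, 0.0, 0.0] rows>= 1.7
[-3.13547631  0.00379471  1.48185673] [-0.08  0.43 -0.68  1.68  0.29  1.15 -0.92]
```

View pics/c1.png

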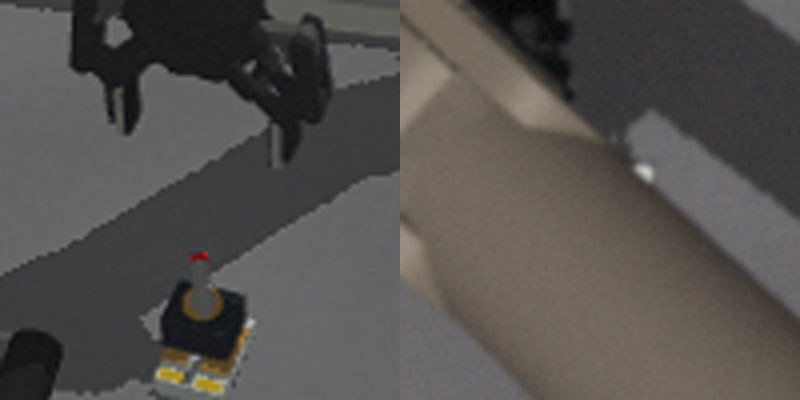

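The side crop shows the open fingers straddling the line above the guide; the arm hides it in the top view. I'll descend.

```bash
python3 -m inch '{"dp":[[0.004,0.023,0.28],[0.004,0.023,0.45],[0.004,0.023,0.6],[0.004,0.023,0.6],[0.004,0.023,0.6]],"turn":[[-0.004,0.002,0.003],[-0.004,0.002,0.003],[-0.004,0.002,0.003],[-0.004,0.002,0.003],[-0.004,0.002,0.003]],"claw":[70,70,70,70,70]}'
python3 - <<'E'
from h import *
plan([(.53,.3037,.024,84.6)])
cv2.imwrite("pics/c2.png",cv2.resize(grab_frame("side")["color"][270:370,232:362,::-1],None,fx=6,fy=6,interpolation=cv2.INTER_CUBIC))
E
```

```text
clock: 3.92
position: [0.5346, 0.304, 0.0726]
orientation: [3.132, -0.004, 1.473]
contact_force: [0.8, -0.0, 0.2]
gripper_width: 0.07
grasp_force: 0.0
[-0.0049, -0.025, 0.2429] [0.0062, -0.0028, -0.0025] rows>= 0.8
```

View pics/c2.png

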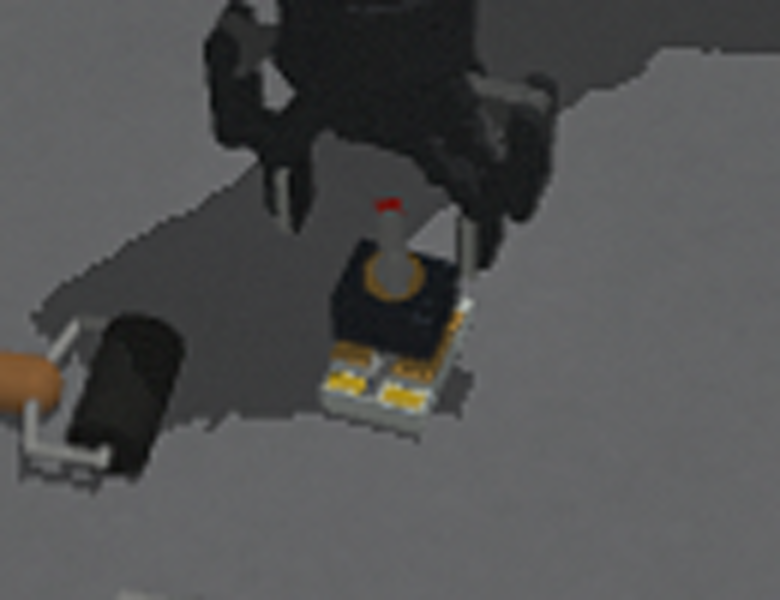

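The fingers straddle the head block, pad faces at (290,200) and (462,240), but sit about 5 mm too far +x. I'll correct that, descend and grip.

```bash
python3 -m inch '{"dp":[[-0.005,-0.027,0.05],[-0.005,-0.027,0.24],[-0.005,-0.027,0.24],[-0.005,-0.027,0.24]],"turn":[[0.005,-0.003,-0.002],[0.005,-0.003,-0.002],[0.005,-0.003,-0.002],[0.005,-0.003,-0.002]],"claw":[70,70,70,70]}'
python3 -m inch '{"dp":[[0,0,0],[0,0,0],[0,0,0],[0,0,0],[0,0,0]],"turn":[[0,0,0],[0,0,0],[0,0,0],[0,0,0],[0,0,0]],"claw":[30,30,30,30,30]}' 60
```

```text
clock: 4.47
position: [0.5276, 0.3046, 0.0233]
orientation: [-3.141, 0.001, 1.478]
contact_force: [0.1, 0.5, 1.0]
gripper_width: 0.0701
grasp_force: 0.0
clock: 5.1
position: [0.5291, 0.3049, 0.0243]
orientation: [3.14, -0.0, 1.478]
contact_force: [1.5, -0.6, 6.1]
gripper_width: 0.0432
grasp_force: 62.4
```

Gripped at 43 mm, which matches the block. I'll lift and carry it.

```bash
python3 -m inch '{"dp":[[0,0,-0.25],[0,0,-0.5],[0,0,-0.75],[0,0,-0.9],[0,0,-0.9]],"turn":[[0,0,0],[0,0,0],[0,0,0],[0,0,0],[0,0,0]],"claw":[30,30,30,30,30]}'
python3 - <<'E'
from h import *
plan([(.575,.17,.2,87),(.59,.03,.2,90),(.5626,-.100,.16,92.6),(.5626,-.1,.105,92.6)],(.5291,.3049,.2043,84.65))
E
```

```text
clock: 5.72
position: [0.5282, 0.3051, 0.2042]
orientation: [3.14, -0.0, 1.478]
contact_force: [-0.7, 0.4, -3.7]
gripper_width: 0.0435
grasp_force: 63.3
[-0.6502, 0.2914, 0.0215] [-0.0, 0.0, -0.0261] rows>= 2.3
[-0.6951, 0.1115, 0.0] [-0.0, 0.0, -0.0333] rows>= 2.3
[-0.65, -0.137, 0.2] [0.0, 0.0, -0.0289] rows>= 2.2
[0.0, -0.0, 0.275] [0.0, 0.0, 0.0] rows>= 0.9
```

```bash
python3 -m inch '{"dp":[[-0.22,0.1,0.02],[-0.43,0.19,0.02],[-0.65,0.291,0.02],[-0.65,0.291,0.02]],"turn":[[0,0,-0.026],[0,0,-0.026],[0,0,-0.026],[0,0,-0.026]],"claw":[30,30,30,30]}'
python3 -m inch '{"dp":[[-0.23,0.04,0],[-0.46,0.08,0],[-0.695,0.111,0],[-0.695,0.111,0]],"turn":[[0,0,-0.033],[0,0,-0.033],[0,0,-0.033],[0,0,-0.033]],"claw":[30,30,30,30]}'
python3 -m inch '{"dp":[[-0.22,-0.05,0.07],[-0.44,-0.09,0.14],[-0.65,-0.137,0.2],[-0.65,-0.137,0.2]],"turn":[[0,0,-0.029],[0,0,-0.029],[0,0,-0.029],[0,0,-0.029]],"claw":[30,30,30,30]}'
python3 -m inch '{"dp":[[0,0,0.1],[0,0,0.2],[0,0,0.275],[0,0,0.275],[0,0,0.275]],"turn":[[0,0,0],[0,0,0],[0,0,0],[0,0,0],[0,0,0]],"claw":[30,30,30,30,30]}'
python3 - <<'E'
from h import *
S=grab_frame("side");T=grab_frame("top")
cv2.imwrite("pics/side3.png",S["color"][:,:,::-1]);cv2.imwrite("pics/top3.png",T["color"][:,:,::-1])
print(sense()["position"],proj(S,[.5636,-.1012,.1]),proj(T,[.5636,-.1012,.1]))
a=cv2.resize(S["color"][155:230,272:372,::-1],(400,300),interpolation=cv2.INTER_CUBIC);a=cv2.resize(S["color"][172:247,297:347,::-1],(400,600),interpolation=cv2.INTER_CUBIC)
b=cv2.resize(T["color"][175:250,392:442,::-1],(400,600),interpolation=cv2.INTER_CUBIC)
cv2.imwrite("pics/c3.png",np.hstack([a,b]))
E
```

```text
clock: 6.22
position: [0.5738, 0.1618, 0.1948]
orientation: [-3.136, 0.007, 1.509]
contact_force: [0.3, 0.2, -4.1]
gripper_width: 0.0433
grasp_force: 63.2
clock: 6.72
position: [0.5871, 0.0233, 0.1957]
orientation: [-3.135, 0.005, 1.562]
contact_force: [-0.4, 0.4, -3.7]
gripper_width: 0.0435
grasp_force: 63.2
clock: 7.22
position: [0.5573, -0.1045, 0.1554]
orientation: [-3.132, 0.002, 1.61]
contact_force: [0.7, 0.9, -3.9]
gripper_width: 0.0436
grasp_force: 63.1
clock: 7.85
position: [0.5614, -0.1003, 0.1043]
orientation: [-3.141, 0.001, 1.617]
contact_force: [0.4, -0.5, -3.5]
gripper_width: 0.0429
grasp_force: 63.0
[ 0.56159399 -0.10055922  0.10480322] [[322.0536609  201.93909093]] [[419.03597924 209.34884502]]
```

View pics/c3.png

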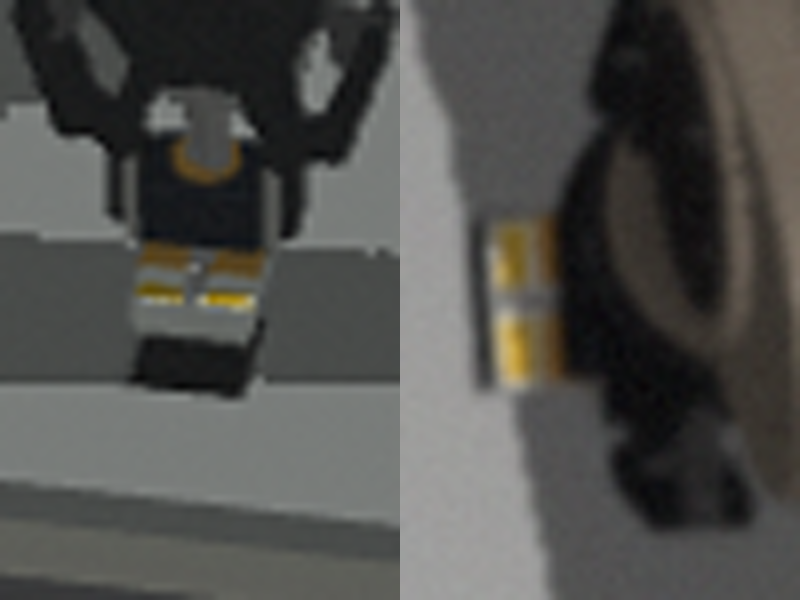

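The side crop (left) shows the guide held upright over the pocket: foot front face from (133,285) to (252,340), pocket's front edge below. The top crop (right) shows the yellow end's corners at (490,218) and (494,388). I'll compare these with the prediction.

```bash
python3 - <<'E'
from h import *
S=grab_frame("side");T=grab_frame("top")
s=sense();p=s["position"];print(p,s["orientation"])
z=p[2]-.0245;c,sn=np.cos(.0446),np.sin(.0446);R=np.array([[c,-sn,0],[sn,c,0],[0,0,1]])
def pr(f,m,o,ctr): return ((proj(f,np.array(m)@R.T+ctr)-o+.5)*8-.5).round(0).tolist()
ctr=np.array([.5636,-.1012,z])
print("top foot +y corners",pr(T,[(.022,.032,.018),(-.022,.032,.018)],(392,175),ctr))
print("side foot front TL,TR, BL6,BR6, bottom; block front top/bottom",pr(S,[(.022,.032,.018),(-.022,.032,.018),(.022,.032,.006),(-.022,.032,.006),(0.019,.029,0),(-.019,.029,0),(.022,.018,.032),(-.022,.018,.032)],(297,172),ctr))
k=np.array([.5636,-.1012,.0567])
print("pocket +y edge top/side",pr(T,[(.0235,.0335,0),(-.0235,.0335,0)],(392,175),k),pr(S,[(.0235,.0335,0),(-.0235,.0335,0)],(297,172),k))
E
```

```text
[ 0.56138904 -0.10065419  0.10472548] [-3.14126250e+00  1.84056627e-03  1.61602280e+00]
top foot +y corners [[95.0, 202.0], [105.0, 367.0]]
side foot front TL,TR, BL6,BR6, bottom; block front top/bottom [[128.0, 294.0], [248.0, 307.0], [128.0, 320.0], [248.0, 333.0], [138.0, 329.0], [241.0, 340.0], [135.0, 240.0], [255.0, 253.0]]
pocket +y edge top/side [[67.0, 215.0], [77.0, 385.0]] [[125.0, 385.0], [251.0, 399.0]]
```

The guide sits about 3 mm too far -x and about 1.3 mm too far +y. I'll correct that and lower it until the chamfer enters.

```bash
python3 -m inch '{"dp":[[-0.007,0.015,0.05],[-0.007,0.015,0.095],[-0.007,0.015,0.095],[-0.007,0.015,0.115],[-0.007,0.015,0.115]],"turn":[[0,0,0],[0,0,0],[0,0,0],[0,0,0],[0,0,0]],"claw":[30,30,30,30,30]}'
python3 -m inch '{"dp":[[0,0,0.01],[0,0,0.02],[0,0,0.02]],"turn":[[0,0,0],[0,0,0],[0,0,0]],"claw":[30,30,30]}'
```

```text
clock: 8.68
position: [0.5636, -0.1018, 0.0807]
orientation: [-3.139, 0.001, 1.616]
contact_force: [-0.5, -0.5, -3.2]
gripper_width: 0.0431
grasp_force: 63.1
clock: 9.05
position: [0.5641, -0.1019, 0.077]
orientation: [-3.141, 0.001, 1.616]
contact_force: [-0.0, 0.0, -3.9]
gripper_width: 0.0429
grasp_force: 63.1
```

The chamfer is in with no side force, so I'll keep going down.

```bash
python3 -m inch '{"dp":[[0,0,0.01],[0,0,0.02],[0,0,0.025]],"turn":[[0,0,0],[0,0,0],[0,0,0]],"claw":[30,30,30]}'
```

```text
clock: 9.43
position: [0.5647, -0.1018, 0.0722]
orientation: [-3.142, 0.001, 1.617]
contact_force: [2.4, -0.0, -2.8]
gripper_width: 0.0426
grasp_force: 63.3
```

```bash
python3 -m inch '{"dp":[[0,0.005,0.01],[0,0.005,0.02],[0,0.005,0.03],[0,0.005,0.03]],"turn":[[0,0,0],[0,0,0],[0,0,0],[0,0,0]],"claw":[30,30,30,30]}'
python3 -m inch '{"dp":[[0,0,0.01],[0,0,0.02],[0,0,0.02]],"turn":[[0,0,0],[0,0,0],[0,0,0]],"claw":[30,30,30]}'
```

```text
clock: 9.93
position: [0.5647, -0.1019, 0.0656]
orientation: [-3.14, 0.001, 1.616]
contact_force: [1.7, -0.2, -4.4]
gripper_width: 0.0434
grasp_force: 63.1
clock: 10.3
position: [0.5647, -0.102, 0.0643]
orientation: [-3.139, 0.003, 1.616]
contact_force: [-4.0, 0.7, 13.2]
gripper_width: 0.0435
grasp_force: 65.1
```

It bottomed at an underside height of about 0.040, which is the pocket floor. I'll press firmly, then release and back up.

```bash
python3 -m inch '{"dp":[[0,0,0.008],[0,0,0.008],[0,0,0.008]],"turn":[[0,0,0],[0,0,0],[0,0,0]],"claw":[30,30,30]}'
python3 -m inch '{"dp":[[0,0,0],[0,0,0],[0,0,-0.01],[0,0,-0.01],[0,0,-0.01]],"turn":[[0,0,0],[0,0,0],[0,0,0],[0,0,0],[0,0,0]],"claw":[30,60,65,65,65]}'
python3 -m inch '{"dp":[[0,0,-0.2],[0,0,-0.5],[0,0,-0.6],[0,0,-0.6],[0,0,-0.6]],"turn":[[0,0,0],[0,0,0],[0,0,0],[0,0,0],[0,0,0]],"claw":[70,70,70,70,70]}'
python3 - <<'E'
from h import *
S=grab_frame("side");T=grab_frame("top")
cv2.imwrite("pics/c4.png",np.hstack([cv2.resize(f["color"][v:v+60,u:u+50,::-1],(400,480),interpolation=cv2.INTER_CUBIC) for f,u,v in((S,297,172),(T,392,185))]))
E
```

```text
clock: 10.68
position: [0.5648, -0.102, 0.0642]
orientation: [-3.139, 0.004, 1.616]
contact_force: [-8.4, -0.0, 23.5]
gripper_width: 0.0436
grasp_force: 66.5
clock: 11.3
position: [0.5646, -0.1019, 0.0621]
orientation: [-3.139, 0.001, 1.616]
contact_force: [0.7, 0.3, 0.1]
gripper_width: 0.065
grasp_force: 0.0
clock: 11.92
position: [0.5639, -0.1018, 0.1808]
orientation: [-3.137, 0.001, 1.616]
contact_force: [-0.2, -0.2, -0.2]
gripper_width: 0.0701
grasp_force: 0.0
```

View pics/c4.png

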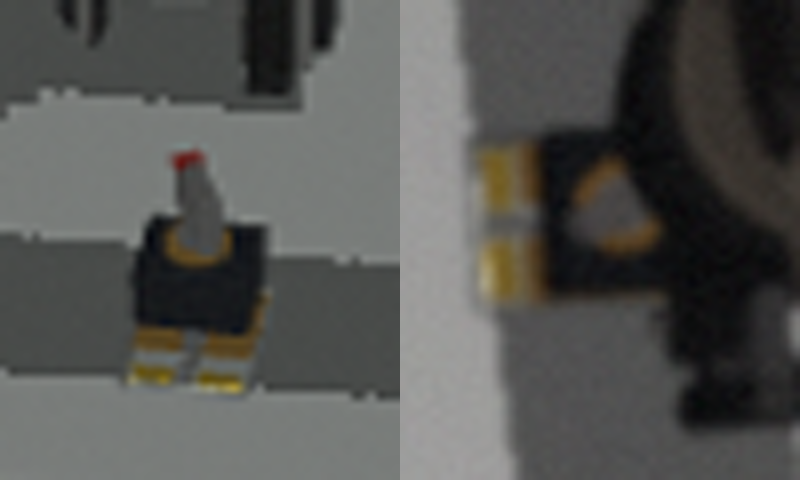

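The guide is flush: its foot is level with the table and the yellow end faces +y (the yellow patches at (150,375) and (220,382) are right at the front pocket edge). Next is the thumbscrew, starting with a turn to yaw 121°.

```bash
python3 -m inch '{"dp":[[0,0,0],[0,0,0],[0,0,0],[0,0,0.1],[0,0,0.1]],"turn":[[0,0,-0.316],[0,0,-0.316],[0,0,-0.316],[0,0,-0.316],[0,0,-0.316]],"claw":[45,45,45,45,45]}'
python3 - <<'E'
from h import *
s=sense();print(s["q"].round(2)); plan([(.5647,-.102,.107,121)])
E
```

```text
clock: 12.65
position: [0.5627, -0.1018, 0.1592]
orientation: [-3.135, -0.004, 2.111]
contact_force: [-1.1, -0.3, 0.8]
gripper_width: 0.0451
grasp_force: 0.0
[ 0.64  0.4  -0.68  1.79  0.28  1.06  0.4 ]
[-0.0073, 0.0099, 0.2607] [-0.0043, -0.0023, -0.0006] rows>= 0.8
```

```bash
python3 -m inch '{"dp":[[0,0,0.13],[0,0,0.2],[0,0,0.255],[0,0,0.255]],"turn":[[0,0,0],[0,0,0],[0,0,0],[0,0,0]],"claw":[45,45,45,45]}'
python3 -m inch '{"dp":[[0,0,0],[0,0,0],[0,0,0],[0,0,0],[0,0,0]],"turn":[[0,0,0],[0,0,0],[0,0,0],[0,0,0],[0,0,0]],"claw":[0,0,0,0,0]}' 30
python3 - <<'E'
from h import *
s=sense();print(s["wrist_torque"].round(2))
S=grab_frame("side")
cv2.imwrite("pics/c5.png",cv2.resize(S["color"][165:235,290:355,::-1],None,fx=8,fy=8,interpolation=cv2.INTER_CUBIC))
E
```

```text
clock: 13.15
position: [0.5644, -0.1017, 0.1106]
orientation: [-3.138, -0.001, 2.112]
contact_force: [-0.4, 0.1, 0.2]
gripper_width: 0.0453
grasp_force: 0.0
clock: 13.78
position: [0.5654, -0.102, 0.112]
orientation: [-3.14, 0.001, 2.112]
contact_force: [-0.5, -0.7, 4.4]
gripper_width: 0.0092
grasp_force: 33.7
[-0.14  0.17  0.02]
```

View pics/c5.png

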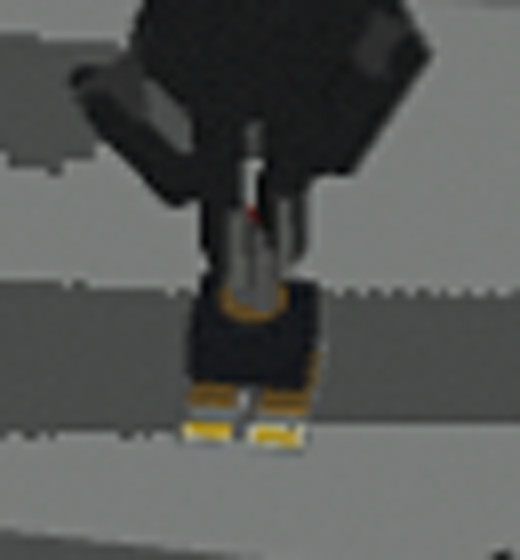

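The grip on the wing is square but a little high. I'll reopen, go 5 mm lower and grip again.

```bash
python3 -m inch '{"dp":[[0,0,0],[0,0,0],[0,0,0.015],[0,0,0.02],[0,0,0.02]],"turn":[[0,0,0],[0,0,0],[0,0,0],[0,0,0],[0,0,0]],"claw":[25,25,25,25,25]}'
python3 -m inch '{"dp":[[0,0,0],[0,0,0],[0,0,0],[0,0,0]],"turn":[[0,0,0],[0,0,0],[0,0,0],[0,0,0]],"claw":[0,0,0,0]}' 40
```

```text
clock: 14.45
position: [0.5647, -0.1018, 0.1071]
orientation: [-3.139, 0.0, 2.113]
contact_force: [0.2, 0.7, -0.3]
gripper_width: 0.025
grasp_force: 0.0
clock: 14.95
position: [0.5651, -0.1018, 0.1075]
orientation: [-3.14, 0.001, 2.112]
contact_force: [1.4, -0.1, 0.7]
gripper_width: 0.0092
grasp_force: 41.8
```

```bash
python3 -m inch '{"dp":[[0,0,0],[0,0,0],[0,0,0],[0,0,0],[0,0,0]],"turn":[[0,0,0.11],[0,0,0.22],[0,0,0.33],[0,0,0.44],[0,0,0.44]],"claw":[0,0,0,0,0]}'
python3 -m inch '{"dp":[[0,0,0],[0,0,0],[0,0,0],[0,0,0],[0,0,0]],"turn":[[0,0,0.11],[0,0,0.22],[0,0,0.33],[0,0,0.44],[0,0,0.44]],"claw":[0,0,0,0,0]}'
python3 -m inch '{"dp":[[0,0,0],[0,0,0],[0,0,0],[0,0,0],[0,0,0]],"turn":[[0,0,0.08],[0,0,0.16],[0,0,0.24],[0,0,0.32],[0,0,0.32]],"claw":[0,0,0,0,0]}'
python3 -c "
from h import *
s=sense();print(s['wrist_torque'].round(2),np.degrees(s['orientation']),s['q'].round(2))"
```

```text
clock: 15.58
position: [0.5652, -0.1016, 0.1075]
orientation: [-3.141, 0.002, 1.424]
contact_force: [1.6, 0.7, 0.1]
gripper_width: 0.0089
grasp_force: 41.7
clock: 16.2
position: [0.5653, -0.1016, 0.1075]
orientation: [3.141, 0.002, 0.735]
contact_force: [1.0, -0.5, -1.0]
gripper_width: 0.0093
grasp_force: 41.6
clock: 16.82
position: [0.5653, -0.1019, 0.1075]
orientation: [3.14, 0.001, 0.232]
contact_force: [0.8, -0.1, -0.5]
gripper_width: 0.0088
grasp_force: 41.6
[-0.06 -0.6  -0.07] [1.79912733e+02 6.69024235e-02 1.33191284e+01] [ 0.31  0.4  -0.26  1.84  0.13  0.92 -1.35]
```

```bash
T='from h import *
s=sense();print(s["wrist_torque"].round(2),np.degrees(s["orientation"][2]).round(2))'
python3 -m inch '{"dp":[[0,0,0],[0,0,0],[0,0,0]],"turn":[[0,0,0.05],[0,0,0.1],[0,0,0.1]],"claw":[0,0,0]}'; python3 -c "$T"
python3 -m inch '{"dp":[[0,0,0],[0,0,0],[0,0,0]],"turn":[[0,0,0.03],[0,0,0.05],[0,0,0.05]],"claw":[0,0,0]}'; python3 -c "$T"
python3 -m inch '{"dp":[[0,0,0],[0,0,0],[0,0,0]],"turn":[[0,0,0.02],[0,0,0.03],[0,0,0.03]],"claw":[0,0,0]}'; python3 -c "$T"
```

```text
clock: 17.2
position: [0.5653, -0.102, 0.1075]
orientation: [3.14, 0.001, 0.075]
contact_force: [1.9, -0.6, 0.0]
gripper_width: 0.0093
grasp_force: 41.6
[-0.06 -0.64 -0.03] 4.29
clock: 17.58
position: [0.5653, -0.102, 0.1075]
orientation: [3.14, 0.001, -0.006]
contact_force: [3.4, -1.5, -0.5]
gripper_width: 0.0093
grasp_force: 41.7
[-0.26 -0.75  0.03] -0.37
clock: 17.95
position: [0.5659, -0.1026, 0.1077]
orientation: [3.139, -0.001, -0.055]
contact_force: [4.3, -3.3, -2.2]
gripper_width: 0.0091
grasp_force: 41.6
[-0.57 -1.19  0.22] -3.14
```

```bash
T='from h import *
s=sense();print(s["wrist_torque"].round(2),np.degrees(s["orientation"][2]).round(2))'
python3 -m inch '{"dp":[[0,0,0],[0,0,0],[0,0,0]],"turn":[[0,0,0.03],[0,0,0.03],[0,0,0.03]],"claw":[0,0,0]}'; python3 -c "$T"
python3 -m inch '{"dp":[[0,0,0],[0,0,0],[0,0,0]],"turn":[[0,0,0.03],[0,0,0.03],[0,0,0.03]],"claw":[0,0,0]}'; python3 -c "$T"
```

```text
clock: 18.32
position: [0.5662, -0.1024, 0.1078]
orientation: [3.139, -0.002, -0.1]
contact_force: [5.2, -2.4, -2.3]
gripper_width: 0.0091
grasp_force: 44.4
[-0.57 -1.29  0.69] -5.71
clock: 18.7
position: [0.5662, -0.1024, 0.1078]
orientation: [3.138, -0.002, -0.144]
contact_force: [4.4, -2.2, -1.1]
gripper_width: 0.0087
grasp_force: 58.4
[-0.65 -1.28  1.2 ] -8.27
```

The stop is reached (torque 1.2 N m, seating at about yaw -2°). I'll back off to yaw about +88°.

```bash
python3 -m inch '{"dp":[[0,0,0],[0,0,0],[0,0,0],[0,0,0],[0,0,0]],"turn":[[0,0,-0.11],[0,0,-0.22],[0,0,-0.33],[0,0,-0.44],[0,0,-0.53]],"claw":[0,0,0,0,0]}'
python3 -m inch '{"dp":[[0,0,0],[0,0,0],[0,0,0],[0,0,0],[0,0,0]],"turn":[[0,0,-0.11],[0,0,-0.22],[0,0,-0.33],[0,0,-0.44],[0,0,-0.53]],"claw":[0,0,0,0,0]}'
python3 -m inch '{"dp":[[0,0,0],[0,0,0],[0,0,0],[0,0,0]],"turn":[[0,0,-0.01],[0,0,-0.01],[0,0,-0.01],[0,0,-0.01]],"claw":[0,0,0,0]}'
python3 - <<'E'
from h import *
s=sense();print(s["wrist_torque"].round(2),np.degrees(s["orientation"]))
S=grab_frame("side");T=grab_frame("top")
cv2.imwrite("pics/c6.png",np.hstack([cv2.resize(f["color"][v:v+60,u:u+50,::-1],(400,480),interpolation=cv2.INTER_CUBIC) for f,u,v in((S,297,172),(T,392,185))]))
E
```

```text
clock: 19.32
position: [0.5651, -0.1012, 0.1075]
orientation: [-3.141, 0.001, 0.687]
contact_force: [3.5, 0.1, 0.1]
gripper_width: 0.0091
grasp_force: 41.7
clock: 19.95
position: [0.5646, -0.101, 0.1075]
orientation: [-3.139, 0.001, 1.52]
contact_force: [2.5, 0.9, 0.0]
gripper_width: 0.0093
grasp_force: 41.8
clock: 20.45
position: [0.5646, -0.1011, 0.1074]
orientation: [-3.139, 0.001, 1.531]
contact_force: [0.6, 2.7, 2.7]
gripper_width: 0.0089
grasp_force: 42.2
[ 0.68 -0.18 -0.  ] [-1.79861900e+02  5.42114831e-02  8.77239774e+01]
```

View pics/c6.png

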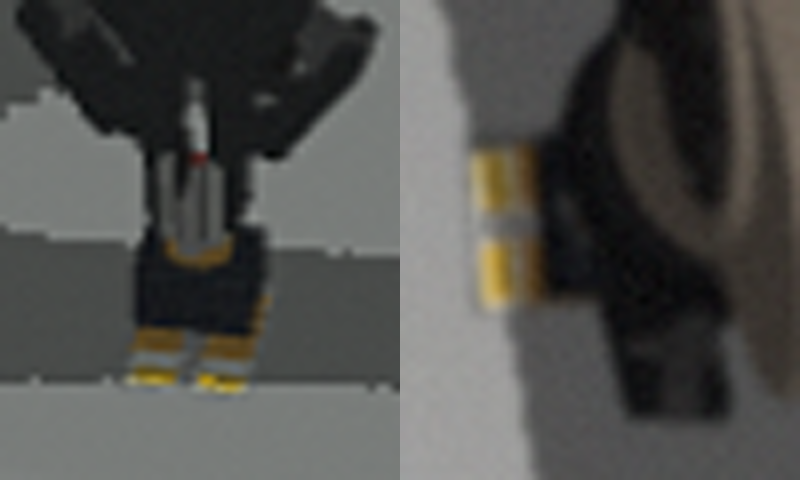

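The guide is still flush with its yellow end to +y. The wing is held along y at (200,200), which gives screw_turn of about 1.65 rad. I'm handing in.

```bash
python3 -c "
from plant import *
print(hand_in())"
```

```text
the job is handed in; nothing more can be done
None
```

I handed the job in at about 20 s: the guide is flush in the pocket with its yellow end to the infeed, and the thumbscrew was turned to its stop, then backed off a quarter turn to about 1.65 rad. It is still gripped at about 42 N; `hand_in()` gave no verdict, so these figures are my own measurements.

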